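# Read an air-sampling slide over the light panel

## Task

Take the sampling slide out of its rack by its frosted end, the end with the small notch in its top corner, and do not touch the rest of the slide with the fingers. Hold it with its round window about 10 cm above the middle of the light panel and its yellow label face up, tipped to 45 degrees or flatter. Finish while still holding it there, still and in the air, and leave the other things on the bench where they are.

Things in the scene. Friction and masses are not known exactly. Their poses are not given: they have to be found in the camera images.
- slide: pale rigid plate 100x8x48 mm, 42-84 g, standing on its long edge, either way round. Origin: middle of lower edge; x to the frosted end, z up, y out of the label face. Frosted whiter end: x 12 to 50 mm, notch 10 long, 8 deep in its top outer corner. Yellow label only on its +y face: facing the label, notch at top left. The rest, darker, has a round 33 mm window showing on both faces
- frosted_end (a point): point on the slide to grip at: middle of the frosted end's thickness, 29 mm from the slide's middle toward the notched end, 36 mm above its lower edge (slide frame +29, 0, +36 mm); fingers close across the 8 mm thickness
- window (a point): centre of the slide's round window (slide frame -16, 0, +24 mm)
- rack: fixed dark slide rack 124x60 mm; slot along its x axis, 10 mm wide, floor 6 mm above the bench, walls and end stops 18 mm high. The slide stands in it with the same x axis; its upper 36 mm is free. Origin: middle of underside
- light_panel: fixed flat light panel, dark frame 120 x 120 mm, white top 22 mm above the bench. Origin: middle of its underside
- panel_top (a point): middle of the light panel's white top
- first_stage: bystander: chromed regulator first stage, 74x71x39 mm, loose; origin at its underside
- white_tub: bystander: small white tub, 64 mm across, 50 mm high, loose; origin at its underside
- grease_jar: bystander: yellow and white jar, 69 mm across, 62 mm high, loose; origin at its underside
- yoke: bystander: chromed yoke clamp with a black knob, 82x52x25 mm, loose; origin at its underside
Things that resemble listed ones, but are neither listed nor needed, are in the scene too. There is more than one size of the slide; the job needs the larger.

How it is judged (in metres and radians):
On the way:
1. the slide is lifted clear of the rack, held by its frosted end (height (world z) of window above 0.07 m and contact force between the fingers and slide above 1 N and x of the grasp point in the frame of slide above 0.014 m), for 0.2 s.
At the end, for the whole second after the job is handed in: fingers hold the slide more than 14 mm from its middle toward the notched end; label up, within 0.9 rad of level; window within 40 mm of the panel middle sideways, 50 to 160 mm above its top; slide at rest, off rack and panel; loose bystanders within 20 mm of their starts (contact force between the fingers and slide above 1 N and x of the grasp point in the frame of slide above 0.014 m and angle between slide's own y axis and vertical below 0.9 rad and horizontal distance between window and panel_top below 0.04 m and height (world z) of window between 0.072 and 0.182 m and contact force between slide and rack below 0.1 N and contact force between slide and light_panel below 0.1 N and linear speed of slide below 0.03 m/s and angular speed of slide below 0.3 rad/s and distance of each of first_stage, white_tub, grease_jar, yoke from where it was at the start of the episode below 0.02 m); the arm keeps its last pose, push and grip.
It fails at once if the fingers take the slide away from its frosted end (contact force between the fingers and slide above 1 N and not (x of the grasp point in the frame of slide above 0.014 m)).
It fails at once if a bystander is pushed away (distance of any of first_stage, white_tub, grease_jar, yoke from where it was at the start of the episode above 0.02 m).
It also fails if it takes over 32 s, if anything falls off the work surface, if the arm or the gripper's body presses on something with over 40 N, if the wrist force passes 120 N, or if a joint passes its speed limit or range.

## Robot

A 6-joint arm with a two-finger parallel gripper is mounted at the origin on a cart in front of the work surface, level with it; the furniture and walls round the work are solid. World frame = base frame: x ahead of the robot, y to its left, z up, the work surface at z = 0. Lengths are in m, angles in degrees, forces in N, time in s.
With the tool pointing down it reaches from about 0.3 to 0.825 m from the base axis. Payload 5.4 kg.
Tool frame: the origin (TCP) lies at the very end of the fingers, on their centre line; the grasp point (between the pads) lies manip.grip_depth behind it (manip.grip_depth is the distance from the TCP to the grasp point, in m); z points along the fingers, y is the line along which they close (so a half turn about z gives the same grasp; the last joint's range is limited). The gripper opens to 92 mm and grips with 3 to 60 N. Pads are 20 mm wide; open, the fingers measure 128 mm over their backs; the gripper's body (75 mm by 189 mm) begins 69 mm behind the grasp point.
Start: joints at [-12.038, 9.076, 91.501, -0, 79.423, -12.038], TCP at [0.575, -0, 0.215] pointing down, gripper open.
Joint ranges: [-166.64, 166.64], [-54.1, 131.32], [10.49, 154.53], [-73.88, 253.88], [9.74, 151.15], [-171.62, 171.62]. Speed limits (degrees/s): [147.25, 147.25, 180, 180, 180, 180].

## Interface

Orientations are given as a 3x3 rotation matrix whose columns are the frame's x, y, z axes.
In Python, from cell import manip gives the robot as it stands.
- The arm moves only by the tool arm_command, never from a script. Its argument "motion" is one flat list of numbers, 7 for each row, row after row: the shift along the tool's x, y, z in m, then the turn, a rotation vector about the tool's x, y, z in rad, then the finger opening in m, from 0 to 0.0919. A call has 1 to 5 rows; each row shifts and turns the commanded pose from where the row before left it, along the tool's axes as they then stand; what a row does not reach is not made up. A row lasts 1/8 s, in which the tool goes at most 62.5 mm and 10.7 degrees, less where a joint would pass 70% of its speed; a pose out of reach is approached as far as the arm can. A call with a gripper value outside its range is refused whole. The fingers move at their own pace and stop on an object; the grip force is fixed at half the most. Time passes only in rows, so rows that do not move let the fingers close. It gives the time, the measured TCP pose, the force, the opening and the grip force at its end, in the units of the state.
- manip.observe(): the state, without advancing time (a new reading comes with each control period).
- manip.capture(name): name is "scene" or "side" or "wrist"; returns a dict with "img" (400x640x3 uint8, blue, green, red), "fx", "fy", "cx", "cy" (pixels), "k1" (the pictures are not rectified: a ray, as slopes to the right and down, at radius r is drawn at 1 + k1 r^2 times it, then the intrinsics apply), "view" (4x4, takes a point from world to camera coordinates). Camera axes: x right, y down, z forward; pixel columns grow to the right and rows downward; lengths in m; the calibration is good to about 2 mm. A picture is of the moment at which its call begins. There is no depth.
- manip.close_job(): hands the job in; it is judged then, once.
Trained networks look in the newest picture that a camera, given by its name, has taken for a name from the list of things; names that differ only in an ending like _2 or _b are one class to them, and where a whole thing is asked for, a point or a joint stands for the part that bears it (a point fixed in the world has none). Each returns a list of dicts, best first, with "score" (0 to 1); they miss things now and then, are a little off and sometimes report something else, mostly with a low value. They report only what shows in the picture. A call takes as long as a camera call. They do not tell look-alikes from the thing itself.
- manip.masks_of(camera, thing): "pixels" (400x640 bool, what is visible of it) and "at" ([column, row] in pixels, amid what is visible of it).
The state is a dict: "t": time; "joint_positions": joint angles; "qvel": joint speeds; "joint_efforts": joint torques, N m; "position": TCP position; "orientation": TCP orientation; "contact_force": force on the tool from outside, world axes, zero at the start; "moment": the same for the moment, N m; "opening": finger opening in m; "grip_force": force on a finger pad.
Only numpy, scipy, OpenCV 4.12 (cv2) and the standard library are available. Lean on these libraries where they do the work, as an engineer would, in place of code of your own. Each camera call takes 0.05 s, during which the arm holds its last target. There are 200 camera calls.

## Working session

There is one attempt and no reset: what is moved stays moved. The work goes in short steps, Python scripts to look and compute and a tool call to move; the robot and the scene stay as the last step left them, time stands still between calls to the robot, and variables do not carry over. Pictures are saved under pics/ and viewed, at most 10 in all, crops included, and the job is handed in when it is done.

Besides the shell and the picture viewer there is one more tool, called after "Emit:" as name(argument=value, ...), one argument or row to a line, values as JSON. arm_command: Moves the arm, as the interface text tells. Its arguments: {"type":"object","properties":{"motion":{"type":"array","items":{"type":"number"}}},"required":["motion"]}

```bash
mkdir -p pics
cat > h.py <<'E'
import numpy as np, cv2, pickle
from cell import manip
def cap(n):
    c=manip.capture(n); return c
def ray(c,u,v):
    x=(u-c['cx'])/c['fx']; y=(v-c['cy'])/c['fy']
    rd=np.hypot(x,y); r=rd
    for _ in range(20): r=rd/(1+c['k1']*r*r)
    s=r/rd if rd>0 else 1
    V=np.array(c['view']); R=V[:3,:3]; t=V[:3,3]
    return -R.T@t, R.T@np.array([x*s,y*s,1])
def onz(c,u,v,z):
    o,d=ray(c,u,v); return o+d*(z-o[2])/d[2]
def proj(c,P):
    V=np.array(c['view']); p=V[:3,:3]@np.asarray(P)+V[:3,3]
    x,y=p[:2]/p[2]; k=1+c['k1']*(x*x+y*y)
    return np.array([c['fx']*x*k+c['cx'],c['fy']*y*k+c['cy']])
E
python3 - <<'E'
from h import *
C={}
for n in ["scene","side","wrist"]:
    c=cap(n); C[n]=c; cv2.imwrite(f'pics/{n}0.png',c['img'])
    o,d=ray(c,320,200); print(n,o.round(3),d.round(3))
    for t in ["slide","rack","light_panel","first_stage","white_tub","grease_jar","yoke"]:
        for m in manip.masks_of(n,t):
            if m['score']>.3: print(t,round(m['score'],2),np.round(m['at']),m['pixels'].sum(),onz(c,*m['at'],0.02).round(3))
pickle.dump(C,open('c0.pkl','wb')); print(manip.observe()['t'],manip.grip_depth)
E
```

```text
scene [ 0.234 -0.783  0.837] [ 0.308  0.617 -0.724]
slide 0.76 [247. 239.] 466 [ 0.399 -0.116  0.02 ]
slide 0.61 [314. 214.] 310 [ 0.551 -0.119  0.02 ]
rack 0.95 [314. 225.] 1103 [ 0.538 -0.146  0.02 ]
light_panel 0.95 [236. 162.] 2039 [0.462 0.117 0.02 ]
light_panel 0.75 [372. 314.] 773 [ 0.535 -0.383  0.02 ]
first_stage 0.75 [340. 148.] 453 [0.705 0.046 0.02 ]
white_tub 0.63 [390. 205.] 895 [ 0.708 -0.171  0.02 ]
white_tub 0.44 [373. 314.] 769 [ 0.537 -0.383  0.02 ]
grease_jar 0.83 [364. 179.] 1078 [ 0.699 -0.074  0.02 ]
side [ 0.144 -0.903  0.453] [ 0.4    0.823 -0.404]
slide 0.59 [269. 230.] 478 [ 0.398 -0.124  0.02 ]
rack 0.64 [333. 230.] 604 [ 0.528 -0.182  0.02 ]
rack 0.43 [396. 218.] 666 [ 0.695 -0.187  0.02 ]
light_panel 0.85 [269. 188.] 996 [0.477 0.106 0.02 ]
first_stage 0.79 [352. 185.] 274 [0.702 0.036 0.02 ]
first_stage 0.41 [389. 282.] 666 [ 0.53  -0.402  0.02 ]
white_tub 0.78 [395. 217.] 671 [ 0.693 -0.185  0.02 ]
white_tub 0.7 [330. 218.] 192 [ 0.551 -0.123  0.02 ]
grease_jar 0.58 [371. 196.] 770 [ 0.708 -0.053  0.02 ]
yoke 0.56 [388. 282.] 687 [ 0.528 -0.402  0.02 ]
wrist [0.577 0.075 0.385] [-0.002 -0.248 -0.969]
slide 0.65 [169. 275.] 187 [ 0.368 -0.124  0.02 ]
slide 0.56 [301. 278.] 907 [ 0.55  -0.128  0.02 ]
rack 0.87 [301. 268.] 2477 [ 0.551 -0.113  0.02 ]
light_panel 0.78 [237.  68.] 11556 [0.481 0.137 0.02 ]
first_stage 0.67 [423. 152.] 2150 [0.702 0.042 0.02 ]
white_tub 0.68 [401. 300.] 606 [ 0.689 -0.162  0.02 ]
grease_jar 0.78 [417. 239.] 1358 [ 0.703 -0.071  0.02 ]
1.2 0.0187
```

View pics/scene0.png

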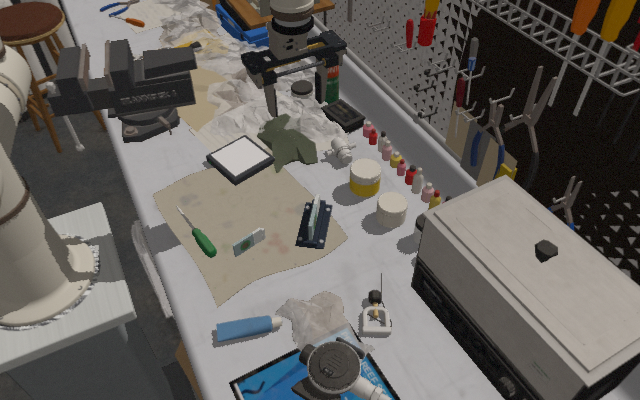

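View pics/side0.png

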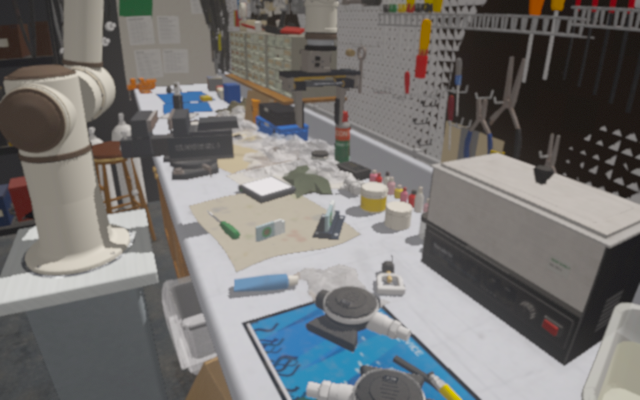

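View pics/wrist0.png

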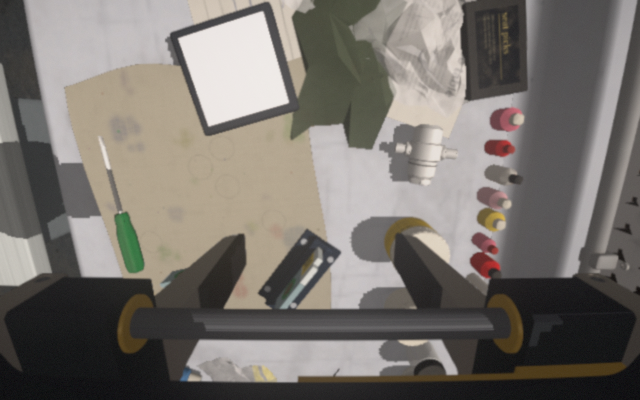

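The wrist view shows the rack with the slide at about (300,272) and the light panel at (237,68). A smaller decoy slide stands at (247,240) in the scene view. I'll zoom in on the rack.

Run:
```python
from h import *
C=pickle.load(open('c0.pkl','rb'))
def crop(n,x,y,w,h): return cv2.resize(C[n]['img'][y:y+h,x:x+w],(400,400),interpolation=cv2.INTER_CUBIC)
cv2.imwrite('pics/z.png',np.hstack([crop('scene',280,185,70,70),crop('wrist',255,220,95,95)]))
c=C['wrist']
# rack contour + panel contour rect
for n,t,z in [('wrist','rack',.018),('wrist','light_panel',.022),('scene','light_panel',.022),('scene','rack',.018)]:
    cap(n); m=manip.masks_of(n,t)[0]['pixels'].astype(np.uint8)
    k=max(cv2.findContours(m,0,1)[0],key=cv2.contourArea)
    P=np.array([onz(C[n],*p[0],z)[:2] for p in k],np.float32)
    print(n,t,cv2.minAreaRect(P))
```

```text
wrist rack ((0.5434526205062866, -0.12318261712789536), (0.12492088973522186, 0.05779198929667473), 54.187076568603516)
wrist light_panel ((0.48032084107398987, 0.13297545909881592), (0.12084078788757324, 0.1200234517455101), 15.485804557800293)
scene light_panel ((0.4753384590148926, 0.11835036426782608), (0.12322945892810822, 0.13105012476444244), 15.633743286132812)
scene rack ((0.5428797602653503, -0.1382782757282257), (0.13366016745567322, 0.05940065160393715), 54.25743865966797)
```

View pics/z.png

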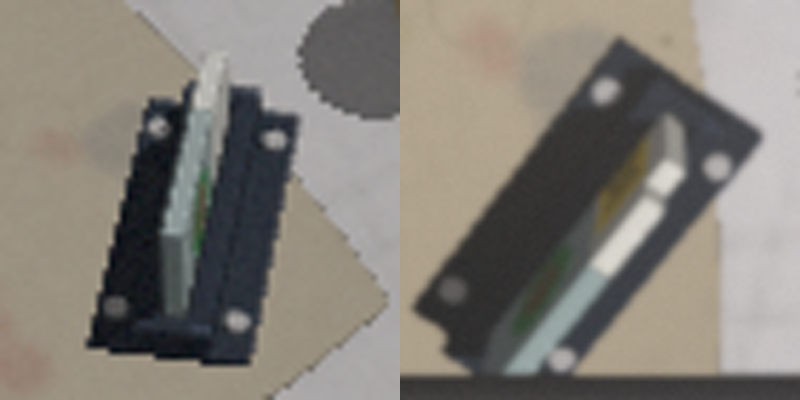

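In the right-hand crop, the frosted end with its notch is up-right, at about (660,180) in the crop. The yellow label is on the upper-left face. So slide x points at an azimuth of about +54° and the label normal at about 144°. Next I'll compute the pose from the top-edge pixels.

Run:
```python
from h import *
C=pickle.load(open('c0.pkl','rb')); c=C['wrist']
k=95/400
f=lambda x,y: onz(c,255+(x-400)*k,220+y*k,.054)
b=f(602,274); n=f(655,194); d=n-b
print('b',b,'n',n,'len',np.linalg.norm(d),'az',np.degrees(np.arctan2(d[1],d[0])))
# scene: top far corner strip crop; scale 70/400, boundary approx (205,110)
g=lambda x,y: onz(C['scene'],280+x*.175,185+y*.175,.054)
print('scene boundary',g(207,110),'dark end top',g(172,235))
u=np.array([np.cos(np.radians(54.2)),np.sin(np.radians(54.2)),0])
print('grasp from b',b+17*u/1e3,'from n',n-11*u/1e3,'center',b-12*u/1e3)
s=manip.observe(); print(s['joint_positions'],s['position'],s['orientation'],s['t'])
```

```text
b [ 0.55460889 -0.11854938  0.054     ] n [ 0.57041954 -0.09246903  0.054     ] len 0.030498546990552478 az 58.77457426954659
scene boundary [ 0.55468676 -0.12347428  0.054     ] dark end top [ 0.51687742 -0.17114697  0.054     ]
grasp from b [ 0.56455317 -0.1047613   0.054     ] from n [ 0.563985   -0.10139073  0.054     ] center [ 0.5475894  -0.12828215  0.054     ]
[-1.20369203e+01  9.07671177e+00  9.14997657e+01 -1.78006364e-04
  7.94224567e+01 -1.20385909e+01] [ 5.74999672e-01 -1.28165971e-05  2.14604692e-01] [[-2.97280333e-05  9.99999999e-01  1.75556695e-05]
 [ 1.00000000e+00  2.97281539e-05 -6.86605913e-06]
 [-6.86658102e-06  1.75554654e-05 -1.00000000e+00]] 1.6
```

Emit:
arm_command(
  motion=[-0.052, -0.005, 0, 0, 0, 0, 0.06, -0.052, -0.005, 0, 0, 0, 0, 0.06, 0, 0, 0, 0, 0, -0.18, 0.06, 0, 0, 0, 0, 0, -0.18, 0.06, 0, 0, 0, 0, 0, -0.18, 0.06],
)

```text
t: 2.22
position: [0.5649, -0.1043, 0.2146]
orientation: [[-0.519, 0.855, -0.0], [0.855, 0.519, 0.0], [0.0, 0.0, -1.0]]
contact_force: [0.1, 0.5, -0.4]
opening: 0.0601
grip_force: 0.0
```

Emit:
arm_command(
  motion=[0, 0, 0, 0, 0, -0.18, 0.06, 0, 0, 0, 0, 0, -0.18, 0.06, 0, 0, 0, 0, 0, -0.18, 0.06, 0, 0, 0, 0, 0, -0.18, 0.06, 0, 0, 0, 0, 0, -0.18, 0.06],
)

```text
t: 2.85
position: [0.565, -0.104, 0.2146]
orientation: [[-0.992, 0.125, -0.0], [0.125, 0.992, -0.0], [0.0, -0.0, -1.0]]
contact_force: [0.6, 0.1, 0.8]
opening: 0.0597
grip_force: 0.0
```

Emit:
arm_command(
  motion=[0, 0, 0, 0, 0, -0.18, 0.06, 0, 0, 0, 0, 0, -0.18, 0.06, 0, 0, 0, 0, 0, -0.18, 0.06, 0, 0, 0, 0, 0, -0.18, 0.06, 0, 0, 0, 0, 0, -0.18, 0.06],
)

```text
t: 3.48
position: [0.565, -0.104, 0.2146]
orientation: [[-0.714, -0.7, 0.0], [-0.7, 0.714, -0.0], [-0.0, -0.0, -1.0]]
contact_force: [0.2, -0.2, -0.6]
opening: 0.0601
grip_force: 0.0
```

Emit:
arm_command(
  motion=[0, 0, 0, 0, 0, -0.17, 0.06, 0, 0, 0, 0, 0, 0, 0.06],
)

```text
t: 3.72
position: [0.565, -0.104, 0.2146]
orientation: [[-0.592, -0.806, 0.0], [-0.806, 0.592, -0.0], [-0.0, -0.0, -1.0]]
contact_force: [0.1, -0.2, -0.2]
opening: 0.0601
grip_force: 0.0
```

Run:
```python
from h import *
C={}
for n in ["wrist","scene"]: C[n]=cap(n)
pickle.dump(C,open('c1.pkl','wb')); c=C['wrist']
s=manip.observe(); print(s['joint_positions'].round(1) if hasattr(s['joint_positions'],'round') else s['joint_positions'],s['position'],s['t'])
u=np.array([np.cos(np.radians(54.2)),np.sin(np.radians(54.2)),0])
P=[np.array([.5476,-.1283,.054])+u*x for x in (.012,.029,.04,-.05)]
pp=[proj(c,p) for p in P]; print(pp)
a=np.mean(pp[:3],0).astype(int); x0,y0=np.clip(a-[75,75],0,[490,250])
im=c['img'][y0:y0+150,x0:x0+150]
z=cv2.resize(im,(600,600),interpolation=cv2.INTER_CUBIC)
for p in pp: cv2.circle(z,tuple(((p-[x0,y0]+.5)*4).astype(int)),2,(0,0,255),-1)
print(x0,y0)
cv2.imwrite('pics/w1.png',z)
```

```text
[ -22.5    9.    91.6    0.    79.4 -166.1] [ 0.56498191 -0.10401752  0.21459158] 3.825
[array([319.76482342, 174.55045875]), array([319.91563131, 189.4166101 ]), array([320.01112947, 198.83292911]), array([319.18073682, 117.01764557])]
244 112
```

View pics/w1.png

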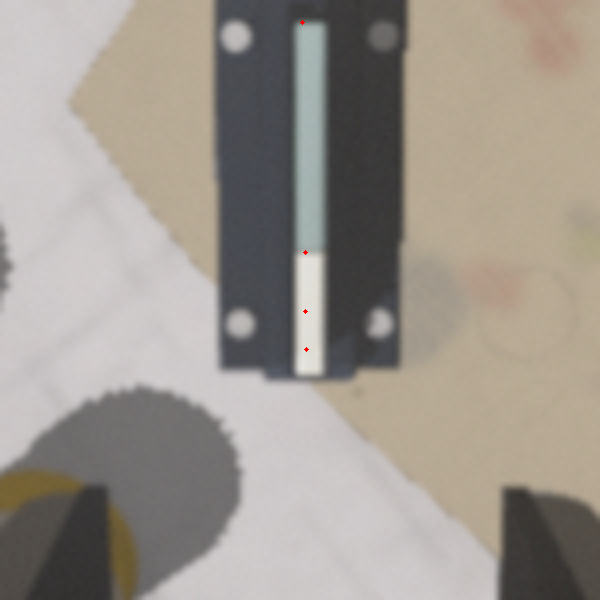

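The wrist view agrees with the estimate: the red points lie on the slide's top edge, and the slide is about 1 mm to the label side. The frosted end is at zoomed pixels (310,255–375). I'll descend now.

Emit:
arm_command(
  motion=[0, 0.001, 0.05, 0, 0, 0, 0.06, 0, 0, 0.05, 0, 0, 0, 0.06, 0, 0, 0.045, 0, 0, 0, 0.06, 0, 0, 0.03, 0, 0, 0, 0.06, 0, 0, 0.016, 0, 0, 0, 0.06],
)

```text
t: 4.45
position: [0.5631, -0.103, 0.0218]
orientation: [[-0.592, -0.806, -0.002], [-0.806, 0.592, 0.001], [0.001, 0.003, -1.0]]
contact_force: [-1.2, -0.1, 0.0]
opening: 0.06
grip_force: 0.0
```

Emit:
arm_command(
  motion=[0, 0, 0, 0, 0, 0, 0.03, 0, 0, 0, 0, 0, 0, 0.015, 0, 0, 0, 0, 0, 0, 0.0, 0, 0, 0, 0, 0, 0, 0.0, 0, 0, 0, 0, 0, 0, 0],
)

```text
t: 5.08
position: [0.5644, -0.1035, 0.024]
orientation: [[-0.591, -0.807, 0.001], [-0.807, 0.591, -0.0], [-0.0, -0.001, -1.0]]
contact_force: [-0.5, 0.5, -0.2]
opening: 0.012
grip_force: 0.0
```

Emit:
arm_command(
  motion=[0, 0, 0, 0, 0, 0, 0, 0, 0, 0, 0, 0, 0, 0, 0, 0, 0, 0, 0, 0, 0],
)

```text
t: 5.45
position: [0.5643, -0.1035, 0.0238]
orientation: [[-0.59, -0.807, 0.0], [-0.807, 0.59, -0.0], [0.0, -0.0, -1.0]]
contact_force: [-1.1, -0.1, 2.7]
opening: 0.0079
grip_force: 30.0
```

Emit:
arm_command(
  motion=[0, 0, -0.01, 0, 0, 0, 0, 0, 0, -0.02, 0, 0, 0, 0, 0, 0, -0.04, 0, 0, 0, 0, 0, 0, -0.05, 0, 0, 0, 0, 0, 0, -0.05, 0, 0, 0, 0],
)

```text
t: 6.08
position: [0.5642, -0.1034, 0.1966]
orientation: [[-0.59, -0.807, 0.001], [-0.807, 0.59, -0.001], [-0.0, -0.001, -1.0]]
contact_force: [0.8, -0.0, -0.6]
opening: 0.0079
grip_force: 30.0
```

Emit:
arm_command(
  motion=[0, 0, -0.03, 0, 0, 0.15, 0, 0, 0, 0, 0, 0, 0.17, 0, 0, 0, 0, 0, 0, 0.17, 0, 0, 0, 0, 0, 0, 0.17, 0, 0, 0, 0, 0, 0, 0.17, 0],
)

```text
t: 6.7
position: [0.5643, -0.1035, 0.2252]
orientation: [[-0.995, -0.103, 0.002], [-0.103, 0.995, -0.001], [-0.001, -0.001, -1.0]]
contact_force: [-0.6, -0.5, -1.2]
opening: 0.0083
grip_force: 30.0
```

Emit:
arm_command(
  motion=[0, 0, 0, 0, 0, 0.17, 0, 0, 0, 0, 0, 0, 0.17, 0, 0, 0, 0, 0, 0, 0.17, 0, 0, 0, 0, 0, 0, 0.17, 0, 0, 0, 0, 0, 0, 0.17, 0],
)

```text
t: 7.32
position: [0.5643, -0.1035, 0.2252]
orientation: [[-0.734, 0.679, 0.002], [0.679, 0.734, -0.001], [-0.002, 0.001, -1.0]]
contact_force: [-0.3, -0.8, -0.7]
opening: 0.0078
grip_force: 30.0
```

Emit:
arm_command(
  motion=[0, 0, 0, 0, 0, 0.17, 0, 0, 0, 0, 0, 0, 0.17, 0, 0, 0, 0, 0, 0, 0.17, 0, 0, 0, 0, 0, 0, 0.1, 0, 0, 0, 0, 0, 0, 0, 0],
)

```text
t: 7.95
position: [0.5643, -0.1035, 0.2249]
orientation: [[-0.219, 0.976, 0.001], [0.976, 0.219, -0.001], [-0.001, 0.001, -1.0]]
contact_force: [0.0, 0.1, -1.7]
opening: 0.0075
grip_force: 30.0
```

Run:
```python
from h import *
C={}
for n in ["wrist","scene"]: C[n]=cap(n)
cv2.imwrite('pics/w2.png',np.vstack([C['wrist']['img'][:300,:], C['scene']['img'][90:290]]))
s=manip.observe(); print(np.round(s['joint_positions'],1),s['position'],np.round(s['orientation'],3),s['t'],s['opening'],s['grip_force'])
```

```text
[-22.5   8.4  91.1  -0.   80.4 -35.2] [ 0.56428929 -0.10347664  0.22447263] [[-0.22   0.975  0.001]
 [ 0.975  0.22  -0.   ]
 [-0.001  0.001 -1.   ]] 8.05 0.0078011760223390585 29.999954737722874
```

View pics/w2.png

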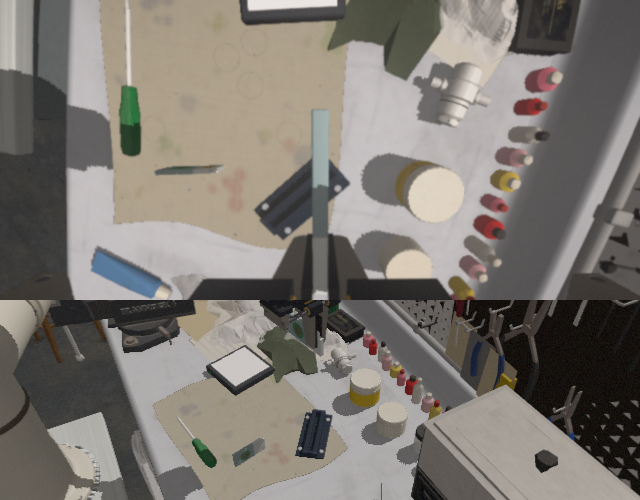

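The scene view shows the rack empty at (315,432) and the slide held. In the wrist view the slide extends up the image from the fingers at (320,110–240). I'll go over to the panel and then tip it.

Emit:
arm_command(
  motion=[0, 0, 0, 0, 0, 0.11, 0, 0, 0, 0, 0, 0, 0.11, 0, 0.06, -0.025, 0, 0, 0, 0, 0, 0.06, -0.025, 0, 0, 0, 0, 0, 0.045, -0.019, 0, 0, 0, 0, 0],
)

```text
t: 8.68
position: [0.4961, 0.0588, 0.224]
orientation: [[-0.002, 1.0, 0.0], [1.0, 0.002, 0.0], [0.0, 0.0, -1.0]]
contact_force: [0.6, -0.4, -0.5]
opening: 0.0076
grip_force: 30.0
```

Emit:
arm_command(
  motion=[0.025, -0.01, 0, 0, 0, 0, 0, 0, 0, 0, -0.16, 0, 0, 0, 0, 0, 0, -0.16, 0, 0, 0, 0, 0, 0, -0.16, 0, 0, 0, 0, 0, 0, 0, 0, 0, 0],
)

```text
t: 9.3
position: [0.4838, 0.0824, 0.2209]
orientation: [[-0.001, 0.889, 0.458], [1.0, 0.001, 0.0], [-0.0, 0.458, -0.889]]
contact_force: [0.4, -1.0, -0.6]
opening: 0.0079
grip_force: 30.0
```

Run:
```python
from h import *
s=manip.observe(); print(np.round(s['joint_positions'],1),s['position'],np.round(s['orientation'],3),s['t'],s['opening'],s['grip_force'])
```

```text
[ -6.5 -27.7 127.1   3.7  53.5  -8.1] [0.48384453 0.0823662  0.22093436] [[-0.001  0.889  0.458]
 [ 1.     0.001  0.   ]
 [-0.     0.458 -0.889]] 9.3 0.00794927493745463 29.99983459711075
```

Emit:
arm_command(
  motion=[0, 0, 0, -0.16, 0, 0, 0, 0, 0, 0, -0.1, 0, 0, 0, 0, 0, 0, 0, 0, 0, 0],
)

```text
t: 9.68
position: [0.4869, 0.0819, 0.2235]
orientation: [[-0.0, 0.74, 0.672], [1.0, 0.0, 0.0], [-0.0, 0.672, -0.74]]
contact_force: [-0.9, -0.4, -0.3]
opening: 0.0079
grip_force: 30.0
```

Run:
```python
from h import *
s=manip.observe(); print(np.round(s['joint_positions'],1),s['position'],np.round(s['orientation'],3),s['t'],s['opening'],s['grip_force'])
```

```text
[ -8.3 -40.2 139.4   8.8  39.1 -13. ] [0.4868742  0.08187446 0.22354413] [[-0.     0.74   0.672]
 [ 1.     0.     0.   ]
 [-0.     0.672 -0.74 ]] 9.675 0.00786373347142785 29.99993283301592
```

Emit:
arm_command(
  motion=[0.003, -0.02, 0.022, 0, 0, 0, 0, 0.002, -0.02, 0.022, 0, 0, 0, 0, 0, -0.02, 0.022, 0, 0, 0, 0, 0, 0, 0, 0, 0, 0, 0],
)

```text
t: 10.18
position: [0.4872, 0.0871, 0.133]
orientation: [[-0.001, 0.743, 0.669], [1.0, -0.0, 0.001], [0.001, 0.669, -0.743]]
contact_force: [0.7, 0.0, 0.5]
opening: 0.0078
grip_force: 30.0
```

Run:
```python
from h import *
s=manip.observe(); print(np.round(s['joint_positions'],1),s['position'],np.round(s['orientation'],3),s['t'],s['opening'],s['grip_force'])
```

```text
[ -7.1 -30.1 144.7  11.9  24.1 -16.2] [0.48722629 0.08708597 0.13302079] [[-0.001  0.743  0.669]
 [ 1.    -0.     0.001]
 [ 0.001  0.669 -0.743]] 10.175 0.007774955268740692 29.99990589916706
```

Emit:
arm_command(
  motion=[0, 0, 0, -0.06, 0, 0, 0, 0, 0, 0, -0.04, 0, 0, 0, 0, 0, 0, 0, 0, 0, 0, 0, 0, 0, 0, 0, 0, 0],
)

```text
t: 10.68
position: [0.4888, 0.0868, 0.1366]
orientation: [[-0.0, 0.666, 0.746], [1.0, 0.0, 0.0], [-0.0, 0.746, -0.666]]
contact_force: [0.3, 0.1, -0.0]
opening: 0.0075
grip_force: 30.0
```

Run:
```python
from h import *
s=manip.observe(); T=np.array(s['orientation']); p=np.array(s['position']); print(np.round(s['joint_positions'],1),p,np.round(T,3),s['t'],s['opening'],s['grip_force'])
G=p-T[:,2]*manip.grip_depth; W=G+T@[.045,0,.0125]; print('window',W)
C={n:cap(n) for n in ["scene","wrist"]}
for n in C:
    c=C[n]; 
    im=c['img'].copy()
    for q in (W,[.480,.132,.022]): cv2.circle(im,tuple(proj(c,q).astype(int)),2,(0,0,255),-1)
    for t in ("slide","light_panel","window"):
        for m in manip.masks_of(n,t)[:2]: print(n,t,round(m['score'],2),np.round(m['at']))
    C[n]=dict(im=im)
cv2.imwrite('pics/w3.png',np.hstack([cv2.resize(C['scene']['im'][90:240,150:350],(400,300)),cv2.resize(C['wrist']['im'],(400,300))]))
```

```text
[ -7.8 -33.4 149.2  20.1  17.2 -24.5] [0.48882541 0.0868259  0.13664466] [[-0.     0.666  0.746]
 [ 1.     0.     0.   ]
 [-0.     0.746 -0.666]] 10.675 0.007528937893093317 29.999862927943468
window [0.48418755 0.13182561 0.14076246]
scene slide 0.91 [247. 241.]
scene slide 0.44 [240. 123.]
scene light_panel 0.84 [236. 162.]
scene window 0.97 [247. 242.]
scene window 0.65 [241. 125.]
wrist slide 0.82 [323. 195.]
wrist light_panel 0.93 [184. 154.]
wrist window 0.66 [316. 195.]
```

View pics/w3.png

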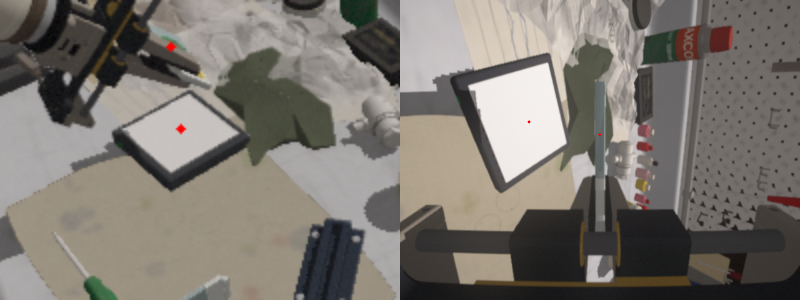

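The panel dot sits on the middle of the white top in both views: (180,128) in the left half and (529,122) in the right. The slide is held with its yellow label up, at (200,73). Computed from the tool pose, the window is about 4 mm off the panel middle and 12 cm above it, tipped about 42°, so I'll hand it in.

Emit:
arm_command(
  motion=[0, 0, 0, 0, 0, 0, 0, 0, 0, 0, 0, 0, 0, 0],
)

```text
t: 11.32
position: [0.4873, 0.087, 0.1344]
orientation: [[0.0, 0.668, 0.745], [1.0, -0.0, 0.0], [0.0, 0.745, -0.668]]
contact_force: [0.6, -0.1, -0.7]
opening: 0.0077
grip_force: 30.0
```

```bash
python3 -c "
from cell import manip
print(manip.observe()['grip_force']); print(manip.close_job())"
```

```text
30.00006414949894
the job is handed in; nothing more can be done
None
```

The job is handed in (no verdict was returned): the slide is held still by its frosted end, label up and tipped about 42°, its window about 12 cm above the panel (asked for: about 10; accepted: 5–16) and within about 5 mm of its middle.

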